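# Discharge the power block and snap its insulating cap on

## Robot

A 6-joint arm with a two-finger parallel gripper is mounted at the origin on the work surface. World frame = base frame: x ahead of the robot, y to its left, z up, the work surface at z = 0. Lengths are in m, angles in degrees, forces in N, time in s.
With the tool pointing down it reaches from about 0.375 to 0.9 m from the base axis. Payload 3.1 kg.
Tool frame: the origin (TCP) lies at the very end of the fingers, on their centre line; the grasp point (between the pads) lies bot.grip_point_offset behind it (bot.grip_point_offset is the distance from the TCP to the grasp point, in m); z points along the fingers, y is the line along which they close (so a half turn about z gives the same grasp; the last joint's range is limited). The gripper opens to 87 mm and grips with 3 to 60 N. Pads are 19 mm wide; open, the fingers measure 117 mm over their backs; the gripper's body (75 mm by 190 mm) begins 51 mm behind the grasp point.
Start: joints at [57.21, 30.224, 82.088, -0, 67.689, -10.227], TCP at [0.24, 0.577, 0.223] pointing down, gripper open.
Joint ranges: [-176.69, 176.69], [-43.24, 126.21], [12.49, 139.97], [-82, 262], [0, 151.66], [-163.58, 163.58]. Speed limits (degrees/s): [159.86, 159.86, 180, 180, 180, 180].

## Interface

Orientations are given as a 3x3 rotation matrix whose columns are the frame's x, y, z axes.
In Python, from rig import bot, viewer, ticket gives the robot as it stands.
- The arm moves only by the tool servo_tool, never from a script. Its argument "targets" is a list of rows, each an object with "offset": the shift along the tool's x, y, z in m, a list of three; "dr": the turn, a rotation vector about the tool's x, y, z in degrees, a list of three. In form: [{"offset": [x, y, z], "dr": [ax, ay, az]}, ...]. A call has 1 to 20 rows; each row is the pose to reach, as a shift and turn from the pose commanded when the call began, along the tool's axes at that moment; what a row does not reach only later rows make up. A row lasts 1/12 s, in which the tool goes at most 41.7 mm and 7.16 degrees, less where a joint would pass 70% of its speed; a pose out of reach is approached as far as the arm can. A call with a gripper value outside its range is refused whole. "gripper" is the gripper command: -1 is fully open, 1 is shut, values between are in proportion, set as the call begins (left out, the last holds). The fingers move at their own pace and stop on an object; the grip force is fixed at half the most. Time passes only in rows, so rows that repeat a pose let the fingers close. It gives the time, the measured TCP pose, the force, the opening and the grip force at its end, in the units of the state.
- bot.read_state(): the state, without advancing time (a new reading comes with each control period).
- viewer.capture(name): name is "scene" or "side" or "wrist"; returns a dict with "color" (420x560x3 uint8, red, green, blue), "camera_matrix" (3x3 intrinsics, pixels), "R" (3x3) and "t" (3): a world point X has camera coordinates R X + t. Camera axes: x right, y down, z forward; pixel columns grow to the right and rows downward; lengths in m; the calibration is good to about 2 mm. A picture is of the moment at which its call begins. There is no depth.
- ticket.hand_in(): hands the job in; it is judged then, once.
The state is a dict: "time_s": time; "joint_positions": joint angles; "qvel": joint speeds; "tau": joint torques, N m; "position": TCP position; "tcp_rot": TCP orientation; "force": force on the tool from outside, world axes, zero at the start; "moment": the same for the moment, N m; "opening": opening from 0.0 (shut) to 1.0 (fully open); "grasp_force": force on a finger pad.
Only numpy, scipy, OpenCV 4.12 (cv2) and the standard library are available. Lean on these libraries where they do the work, as an engineer would, in place of code of your own. Each camera call takes 0.05 s, during which the arm holds its last target. There are 200 camera calls.

## Task

Make the power block on the bench safe to handle: first press its spring-loaded discharge plunger right down to its stop and hold it there for a moment, then fetch the loose round cap and push it straight down over the block's stud until it snaps past the catches, and keep pushing so that the sprung seal ring under it is squeezed down to its stop. Finish while still holding the cap pressed fully down (do not ease off or let go), and leave the other things on the bench where they are.

Things in the scene. Friction and masses are not known exactly. Their poses are not given: they have to be found in the camera images.
- block: Power block fixed to the bench at any yaw: grey plastic housing 136 x 80 mm, 34 mm high (166 mm long over two low ears). Origin under its centre, z up, x along its length. The stud stands at x = -34 mm, the discharge plunger at x = +34 mm.
- stud_base (a point): Foot of the block's upright steel stud, on its axis, level with the housing's flat top (34 mm over the bench); axes as the block's. The stud is 19 mm across, with a conical end 10 mm high.
- stud_tip (a point): Centre of the stud's top (8 mm across), 32 mm above stud_base. Four sprung catches stand out of the stud to 26 mm across, 12 mm above stud_base: the cap's lip meets them with its mouth about 16 mm above stud_base; pushing past takes about 15 N, then the force drops to a few N (the click) as the mouth passes 11 mm above it.
- seal (a joint): Sprung rubber ring around the stud's foot (41 mm outside, 29 mm inside) on which the cap's mouth lands after the click. 0 = up (its top 8 mm above stud_base), 0.003 m = pressed down to its stop (top 5 mm above stud_base). The spring gives 4 N at the start and 10 N at the stop; it springs up again if the cap is not pushed.
- plunger (a joint): Discharge plunger of the block: 0 = up, 0.010 m = down at its stop. Spring: 3 N at the start, 8 N at the stop; it comes up again when let go.
- plunger_head (a point): Centre of the top face of the plunger's black mushroom head (26 mm across, 7 mm thick); 26 mm above the housing's top when up, moves straight down with the plunger.
- cap_center (a point): Loose black plastic cap, a plain cylinder 36 mm across and 44 mm high with a bevelled closed top, mass about 40 g, standing mouth down on the bench. This point is its centre, half-way up, 22 mm above the mouth; z is its axis, up.
- cap_mouth (a point): The same cap: centre of its open lower end. The mouth is 22 mm across inside a lip 2.5 mm high, above it the bore is 29 mm wide and 36 mm deep measured from the mouth. Fully home on the stud the mouth is 5 mm above stud_base.
- spool_mid (a point): Bystander: loose steel reel, 48 mm across, 32 mm high, upright; point half-way up. Leave alone.
- jar_mid (a point): Bystander: clear jar with a white lid, 48 mm across, 55 mm high; point half-way up. Leave alone.
- connector_mid (a point): Bystander: white plastic connector housing, 50 x 30 x 28 mm; point half-way up. Leave alone.
- driver_grip (a point): Bystander: screwdriver 160 mm long lying on the bench; point on its handle. Leave alone.

How it is judged:
By the outcome, as a careful person would: the job done as asked, in the order asked, and still so for the second after the job is handed in, while the arm keeps its last pose, push and grip.
It also fails if it takes over 56 s, if anything falls off the work surface, if the arm or the gripper's body presses on something with over 40 N, if the wrist force passes 120 N, or if a joint passes its speed limit or range.

## Working session

There is one attempt and no reset: what is moved stays moved. The work goes in short steps, Python scripts to look and compute and a tool call to move; the robot and the scene stay as the last step left them, time stands still between calls to the robot, and variables do not carry over. Pictures are saved under pics/ and viewed, at most 10 in all, crops included, and the job is handed in when it is done.

Besides the shell and the picture viewer there is one more tool, called after "Emit:" by a JSON object that holds its "name" and its "arguments". servo_tool: Moves the arm, as the interface text tells. Its arguments: {"type":"object","properties":{"targets":{"type":"array"},"gripper":{"type":"number"}},"required":["targets"]}

```bash
mkdir -p pics
python3 - <<'E'
from rig import bot,viewer
import cv2,numpy as np
s=bot.read_state();print({k:np.round(v,3).tolist() for k,v in s.items()},bot.grip_point_offset)
for n in("scene","side","wrist"):
    c=viewer.capture(n);cv2.imwrite(f"pics/{n}0.png",c["color"][...,::-1]);np.savez(f"{n}0.npz",**c)
    print(n,(-c["R"].T@c["t"]).round(3),c["R"][2].round(2))
E
```

```text
{'time_s': 0.0, 'joint_positions': [57.212, 30.276, 82.157, -0.001, 67.688, -10.228], 'qvel': [-0.094, -0.089, 0.01, -0.004, 0.024, 0.075], 'tau': [0.002, -44.004, -17.659, 0.063, 0.058, -0.0], 'position': [0.239, 0.577, 0.222], 'tcp_rot': [[-0.923, 0.384, -0.001], [0.384, 0.923, -0.002], [0.0, -0.002, -1.0]], 'force': [0.03, -0.51, -0.264], 'moment': [-0.009, 0.067, -0.053], 'grasp_force': 0.0, 'opening': 1.0} 0.0187
scene [1.298 0.193 0.796] [-0.71 -0.2  -0.67]
side [ 0.004 -0.653  0.682] [ 0.53  0.64 -0.56]
wrist [0.166 0.608 0.384] [ 0.27 -0.11 -0.96]
```

View pics/scene0.png

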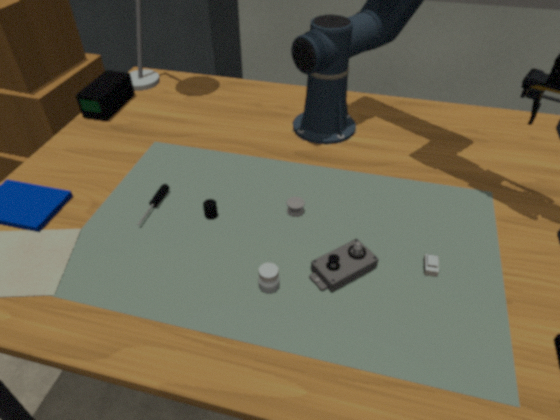

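View pics/side0.png

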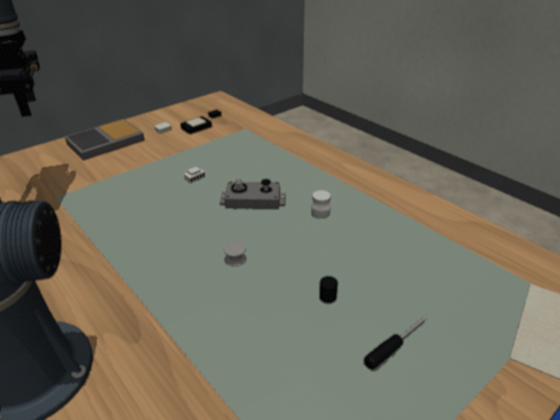

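View pics/wrist0.png

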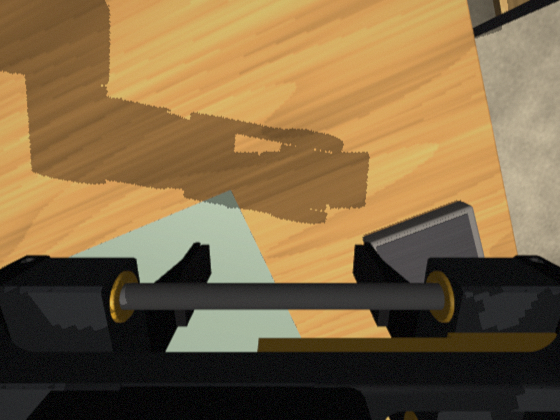

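The scene view shows the cap at (210,209), the plunger at (333,261) and the stud at (357,248). In the side view the cap is at (328,289), the plunger at (265,184) and the stud at (238,187). I'll zoom in on these for exact pixels.

Run:
```python
import cv2,numpy as np
a=cv2.imread("pics/scene0.png");b=cv2.imread("pics/side0.png")
def crop(im,x,y,w,h,k): return cv2.resize(im[y:y+h,x:x+w],(w*k,h*k),interpolation=cv2.INTER_CUBIC)
r=[np.hstack([crop(a,305,230,80,60,5),crop(b,215,165,80,60,5)]),np.hstack([crop(a,170,180,80,60,5),crop(b,288,260,80,60,5)])]
cv2.imwrite("pics/m.png",np.clip(np.vstack(r)*1.5,0,255).astype(np.uint8))
```

```text
(no output)
```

View pics/m.png

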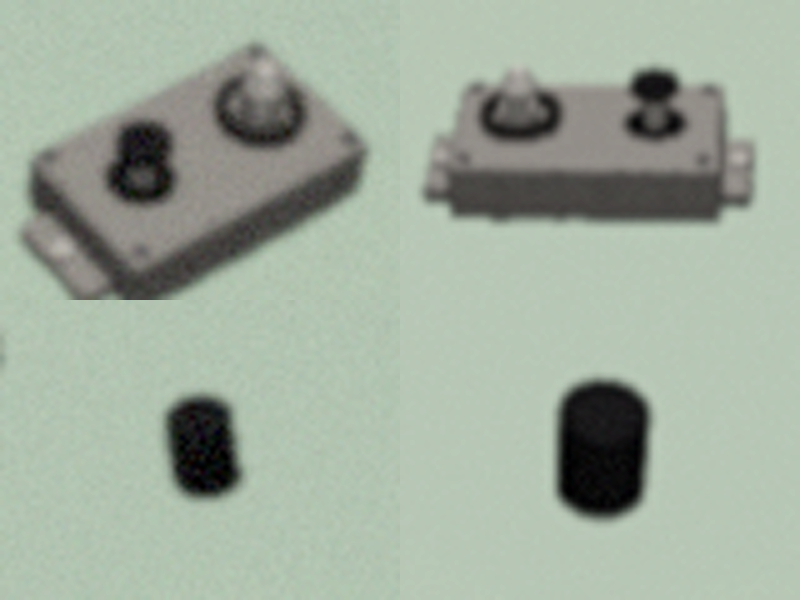

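The crops show, in full-image pixels, scene then side: plunger top (333.6,256.6) and (265.6,181.0), stud tip (357.4,241.2) and (238.4,179.0), cap centre (210.4,209.0) and (328.0,289.2).

```bash
cat > h.py <<'E'
import numpy as np,cv2
def P(c): return c["camera_matrix"]@np.c_[c["R"],c["t"]]
def tri(c1,p1,c2,p2):
    X=cv2.triangulatePoints(P(c1),P(c2),np.array(p1,float),np.array(p2,float)).ravel();return X[:3]/X[3]
def atz(c,p,z):
    d=c["R"].T@np.linalg.inv(c["camera_matrix"])@np.r_[p,1];o=-c["R"].T@c["t"];return o+d*(z-o[2])/d[2]
E
python3 - <<'E'
from h import *
a=np.load("scene0.npz");b=np.load("side0.npz")
for n,p,q,z in(("pl",(333.6,256.6),(265.6,181),.06),("st",(357.4,241.2),(238.4,179),.066),("cap",(210.4,209),(328,289.2),.022)):
    print(n,tri(a,p,b,q).round(4),atz(a,p,z).round(4),atz(b,q,z).round(4))
E
```

```text
pl [0.6236 0.1352 0.0601] [0.6236 0.1352 0.06  ] [0.6237 0.1354 0.06  ]
st [0.5716 0.179  0.0672] [0.5695 0.1796 0.066 ] [0.5728 0.1795 0.066 ]
cap [ 0.5034 -0.2046  0.021 ] [ 0.5047 -0.2044  0.022 ] [ 0.5024 -0.205   0.022 ]
```

Checks hold: the plunger-to-stud distance is 68.5 mm (68 expected), and the heights match. Next I shut the gripper and go above the plunger. The shift is the script's R^T(target − pos).

```bash
cat >> h.py <<'E'
from rig import bot
from scipy.spatial.transform import Rotation as Ro
def off(T):
    s=bot.read_state();R=np.array(s["tcp_rot"]);x=R[:,0]*[1,1,0];x/=np.linalg.norm(x)
    G=np.c_[x,np.cross([0,0,-1],x),[0,0,-1]]
    print("off mm",(R.T@(np.array(T)-s["position"])*1e3).round(1),"dr",Ro.from_matrix(R.T@G).as_rotvec(degrees=True).round(2),
     "pos",np.round(s["position"],4),"F",np.round(s["force"],1),"t",s["time_s"])
E
python3 -c "
from h import *
off([.6236,.1352,.12])"
```

```text
off mm [-524.2 -260.2  102.1] dr [-0.09 -0.02  0.  ] pos [0.2395 0.5767 0.2218] F [ 1.2 -0.2  0.5] t 0.15
```

Emit:
{"name": "servo_tool", "arguments": {"targets": [{"offset":[-30,-15,0],"dr":[0,0,0]}], "gripper": 1.5}}

```text
out of range
```

That call was my mistake: I wrote the shift in mm instead of m and gave a gripper value over 1. It was refused whole, so nothing moved. Here it is again in metres.

Emit:
{"name": "servo_tool", "arguments": {"targets": [{"offset":[-0.03,-0.015,0],"dr":[0,0,0]},{"offset":[-0.06,-0.03,0],"dr":[0,0,0]},{"offset":[-0.09,-0.045,0.005],"dr":[0,0,0]},{"offset":[-0.12,-0.06,0.01],"dr":[0,0,0]},{"offset":[-0.15,-0.075,0.015],"dr":[0,0,0]},{"offset":[-0.18,-0.09,0.02],"dr":[0,0,0]},{"offset":[-0.21,-0.105,0.025],"dr":[0,0,0]},{"offset":[-0.24,-0.12,0.03],"dr":[0,0,0]},{"offset":[-0.27,-0.135,0.035],"dr":[0,0,0]},{"offset":[-0.3,-0.15,0.04],"dr":[0,0,0]},{"offset":[-0.33,-0.165,0.045],"dr":[0,0,0]},{"offset":[-0.36,-0.18,0.05],"dr":[0,0,0]},{"offset":[-0.39,-0.195,0.055],"dr":[0,0,0]},{"offset":[-0.42,-0.21,0.06],"dr":[0,0,0]},{"offset":[-0.45,-0.225,0.065],"dr":[0,0,0]},{"offset":[-0.475,-0.24,0.07],"dr":[0,0,0]},{"offset":[-0.5,-0.25,0.075],"dr":[0,0,0]},{"offset":[-0.524,-0.26,0.08],"dr":[0,0,0]},{"offset":[-0.524,-0.26,0.08],"dr":[0,0,0]},{"offset":[-0.524,-0.26,0.08],"dr":[0,0,0]}], "gripper": 1}}

```text
time_s: 1.82
position: [0.6244, 0.1346, 0.1417]
tcp_rot: [[-0.922, 0.386, -0.001], [0.386, 0.922, 0.0], [0.001, -0.0, -1.0]]
force: [-0.6, 1.3, -0.0]
opening: 0.001
grasp_force: 0.0
```

Run:
```python
from h import *
from rig import viewer
off([.6236,.1352,.065])
print(bot.read_state()["opening"])
c=viewer.capture("wrist");np.savez("w1.npz",**c);cv2.imwrite("pics/w1.png",c["color"][...,::-1])
```

```text
off mm [ 0.8  0.2 76.7] dr [-0.02 -0.06  0.  ] pos [0.6244 0.1346 0.1417] F [-0.6  1.3 -0. ] t 1.8167
0.0012011650705328317
```

View pics/w1.png

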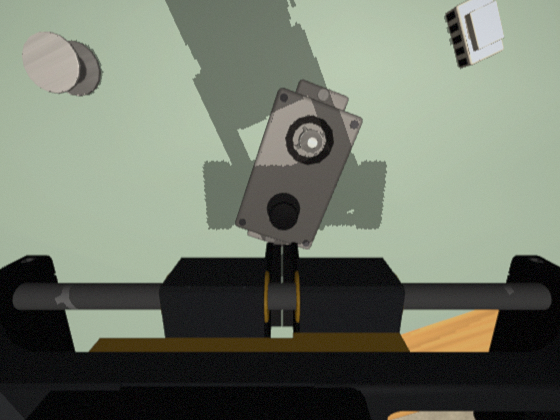

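The wrist view shows the stud tip at (312,142), the plunger head centre at about (284,209) and the closed fingers at column 281. I'll turn those pixels into positions at the known heights.

Run:
```python
from h import *
c=np.load("w1.npz")
print(atz(c,(284,209),.06).round(4),atz(c,(312,142),.066).round(4))
print("proj pl,stud",[ (P(c)@np.r_[X,1])[:2]/(P(c)@np.r_[X,1])[2] for X in([.6236,.1352,.06],[.5716,.179,.066])])
```

```text
[0.6196 0.1403 0.06  ] [0.5754 0.1826 0.066 ]
proj pl,stud [array([280.3893055 , 215.15561928]), array([306.05476747, 139.30315936])]
```

The wrist separation comes out at 61 mm instead of 68, so one of those pixels is off. I'll zoom in.

Run:
```python
import cv2,numpy as np
im=cv2.imread("pics/w1.png")[100:250,225:375]
im=(255*(im/255.)**0.45).astype(np.uint8)
cv2.imwrite("pics/w1z.png",cv2.resize(im,(600,600),interpolation=cv2.INTER_CUBIC))
```

```text
(no output)
```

View pics/w1z.png

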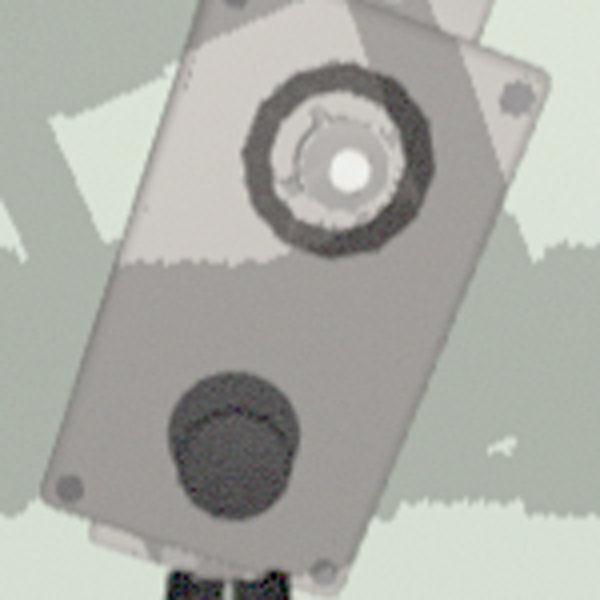

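The zoom shows the plunger head's top is the lower circle, centred at full-image (283.1,215.3). The dark shape above it is its collar. The stud tip is at (311.9,142.1).

Run:
```python
from h import *
c=np.load("w1.npz")
p,s=atz(c,(283.1,215.3),.06),atz(c,(311.9,142.1),.066);print(p.round(4),s.round(4),np.linalg.norm((p-s)[:2]))
# seal ring centre at z=.042 and where the finger tip is
print(atz(c,(225+339/4-.4,100+160/4-.4),.042).round(4))
```

```text
[0.6246 0.1373 0.06  ] [0.5754 0.1825 0.066 ] 0.06680952479741557
[0.575  0.1828 0.042 ]
```

The wrist's plunger and stud agree with the earlier fix to a few mm. Now I descend onto the plunger.

Emit:
{"name": "servo_tool", "arguments": {"targets": [{"offset":[0.001,0.0015,0.015],"dr":[0,0,0]},{"offset":[0.001,0.0015,0.035],"dr":[0,0,0]},{"offset":[0.001,0.0015,0.055],"dr":[0,0,0]},{"offset":[0.001,0.0015,0.07],"dr":[0,0,0]},{"offset":[0.001,0.0015,0.077],"dr":[0,0,0]},{"offset":[0.001,0.0015,0.081],"dr":[0,0,0]},{"offset":[0.001,0.0015,0.084],"dr":[0,0,0]},{"offset":[0.001,0.0015,0.087],"dr":[0,0,0]},{"offset":[0.001,0.0015,0.089],"dr":[0,0,0]},{"offset":[0.001,0.0015,0.09],"dr":[0,0,0]},{"offset":[0.001,0.0015,0.09],"dr":[0,0,0]}], "gripper": 1}}

```text
time_s: 2.78
position: [0.6228, 0.1386, 0.0536]
tcp_rot: [[-0.923, 0.384, -0.001], [0.384, 0.923, 0.001], [0.001, 0.001, -1.0]]
force: [-4.1, 1.8, 6.3]
opening: 0.003
grasp_force: 3.1
```

Emit:
{"name": "servo_tool", "arguments": {"targets": [{"offset":[0,-0.001,0.002],"dr":[0,0,0]},{"offset":[0,-0.001,0.004],"dr":[0,0,0]},{"offset":[0,-0.001,0.006],"dr":[0,0,0]},{"offset":[0,-0.001,0.0075],"dr":[0,0,0]},{"offset":[0,-0.001,0.0075],"dr":[0,0,0]},{"offset":[0,-0.001,0.0075],"dr":[0,0,0]},{"offset":[0,-0.001,0.0075],"dr":[0,0,0]}], "gripper": 1}}

```text
time_s: 3.37
position: [0.6234, 0.138, 0.0502]
tcp_rot: [[-0.923, 0.384, 0.002], [0.384, 0.923, 0.001], [-0.001, 0.002, -1.0]]
force: [-8.2, 3.4, 24.4]
opening: 0.006
grasp_force: 12.1
```

The force is now 24 N, above the 8 N spring force at the stop, and z = 0.0502, so the plunger is on its stop. I'll hold it there for a second.

Emit:
{"name": "servo_tool", "arguments": {"targets": [{"offset":[0,0,0],"dr":[0,0,0]},{"offset":[0,0,0],"dr":[0,0,0]},{"offset":[0,0,0],"dr":[0,0,0]},{"offset":[0,0,0],"dr":[0,0,0]},{"offset":[0,0,0],"dr":[0,0,0]},{"offset":[0,0,0],"dr":[0,0,0]},{"offset":[0,0,0],"dr":[0,0,0]},{"offset":[0,0,0],"dr":[0,0,0]},{"offset":[0,0,0],"dr":[0,0,0]},{"offset":[0,0,0],"dr":[0,0,0]},{"offset":[0,0,0],"dr":[0,0,0]},{"offset":[0,0,0],"dr":[0,0,0]}]}}

```text
time_s: 4.37
position: [0.6234, 0.1381, 0.0502]
tcp_rot: [[-0.923, 0.384, 0.002], [0.384, 0.923, 0.001], [-0.001, 0.002, -1.0]]
force: [-8.4, 2.5, 23.8]
opening: 0.006
grasp_force: 12.1
```

```bash
python3 -c "
from h import *
off([.5034,-.2048,.15])"
```

```text
off mm [ -20.9 -362.4 -100.5] dr [0.12 0.07 0.  ] pos [0.6234 0.1381 0.0502] F [-8.4  2.5 23.8] t 4.3667
```

Emit:
{"name": "servo_tool", "arguments": {"targets": [{"offset":[0,0,-0.01],"dr":[0,0,0]},{"offset":[0,0,-0.03],"dr":[0,0,0]},{"offset":[0,0,-0.06],"dr":[0,0,0]},{"offset":[0,0,-0.09],"dr":[0,0,0]},{"offset":[-0.001,-0.02,-0.106],"dr":[0,0,0]},{"offset":[-0.003,-0.05,-0.106],"dr":[0,0,0]},{"offset":[-0.005,-0.08,-0.106],"dr":[0,0,0]},{"offset":[-0.007,-0.11,-0.106],"dr":[0,0,0]},{"offset":[-0.009,-0.14,-0.106],"dr":[0,0,0]},{"offset":[-0.011,-0.17,-0.106],"dr":[0,0,0]},{"offset":[-0.013,-0.2,-0.106],"dr":[0,0,0]},{"offset":[-0.015,-0.23,-0.106],"dr":[0,0,0]},{"offset":[-0.017,-0.26,-0.106],"dr":[0,0,0]},{"offset":[-0.018,-0.29,-0.106],"dr":[0,0,0]},{"offset":[-0.019,-0.32,-0.106],"dr":[0,0,0]},{"offset":[-0.02,-0.345,-0.106],"dr":[0,0,0]},{"offset":[-0.021,-0.362,-0.106],"dr":[0,0,0]},{"offset":[-0.021,-0.362,-0.106],"dr":[0,0,0]},{"offset":[-0.021,-0.362,-0.106],"dr":[0,0,0]}]}}

```text
time_s: 5.95
position: [0.5041, -0.2068, 0.1517]
tcp_rot: [[-0.923, 0.386, 0.002], [0.386, 0.923, -0.001], [-0.002, -0.0, -1.0]]
force: [0.3, 0.9, 0.7]
opening: 0.002
grasp_force: 0.0
```

Emit:
{"name": "servo_tool", "arguments": {"targets": [{"offset":[0,0,0],"dr":[0,0,0]},{"offset":[0,0,0],"dr":[0,0,0]},{"offset":[0,0,0],"dr":[0,0,0]},{"offset":[0,0,0],"dr":[0,0,0]},{"offset":[0,0,0],"dr":[0,0,0]},{"offset":[0,0,0],"dr":[0,0,0]},{"offset":[0,0,0],"dr":[0,0,0]},{"offset":[0,0,0],"dr":[0,0,0]}], "gripper": -1}}

```text
time_s: 6.62
position: [0.5037, -0.2054, 0.151]
tcp_rot: [[-0.924, 0.383, -0.0], [0.383, 0.924, 0.0], [0.0, 0.0, -1.0]]
force: [1.0, 0.4, -0.3]
opening: 0.53
grasp_force: 0.0
```

Run:
```python
from h import *
from rig import viewer
off([.5034,-.2048,.008])
c=viewer.capture("wrist");np.savez("w2.npz",**c);cv2.imwrite("pics/w2.png",c["color"][...,::-1])
```

```text
off mm [  0.5   0.4 143. ] dr [ 0. -0. -0.] pos [ 0.5037 -0.2054  0.151 ] F [ 1.   0.4 -0.3] t 6.6167
```

View pics/w2.png

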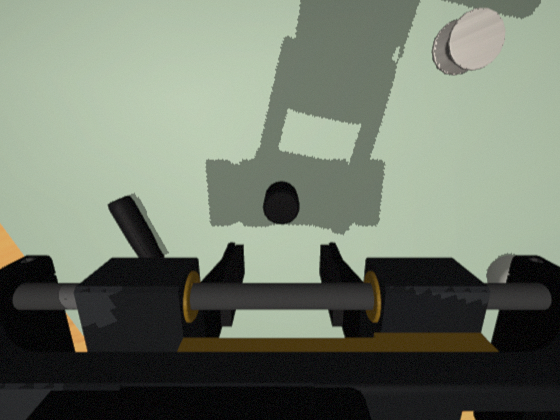

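The wrist view shows the cap at (281,202), centred between the fingers, with the driver well clear on the left. I'll fit the blob for its position.

Run:
```python
from h import *
c=np.load("w2.npz");g=c["color"].max(2)[165:235,250:320]
m=(g<55).astype(np.uint8);n,_,st,ce=cv2.connectedComponentsWithStats(m);i=1+st[1:,4].argmax()
print(st[i],ce[i]+[250,165]);print(atz(c,ce[i]+[250,165],.022).round(4))
for X in([.5034,-.2048,.022],):print((P(c)@np.r_[X,1])[:2]/(P(c)@np.r_[X,1])[2])
```

```text
[  13   17   36   42 1219] [280.81296144 202.79573421]
[ 0.505  -0.2053  0.022 ]
[280.68130434 201.21232514]
```

Emit:
{"name": "servo_tool", "arguments": {"targets": [{"offset":[0,0,0.01],"dr":[0,0,0]},{"offset":[0,0,0.02],"dr":[0,0,0]},{"offset":[0,0,0.03],"dr":[0,0,0]},{"offset":[0,0,0.045],"dr":[0,0,0]},{"offset":[0,0,0.06],"dr":[0,0,0]},{"offset":[0,0,0.075],"dr":[0,0,0]},{"offset":[0,0,0.09],"dr":[0,0,0]},{"offset":[0,0,0.105],"dr":[0,0,0]},{"offset":[0,0,0.12],"dr":[0,0,0]},{"offset":[0,0,0.133],"dr":[0,0,0]},{"offset":[0,0,0.14],"dr":[0,0,0]},{"offset":[0,0,0.143],"dr":[0,0,0]},{"offset":[0,0,0.143],"dr":[0,0,0]},{"offset":[0,0,0.143],"dr":[0,0,0]}], "gripper": -1}}

```text
time_s: 7.83
position: [0.5037, -0.2055, 0.008]
tcp_rot: [[-0.923, 0.384, 0.0], [0.384, 0.923, -0.0], [-0.0, -0.0, -1.0]]
force: [0.2, 0.2, 0.2]
opening: 0.999
grasp_force: 0.0
```

Emit:
{"name": "servo_tool", "arguments": {"targets": [{"offset":[0,0,0],"dr":[0,0,0]},{"offset":[0,0,0],"dr":[0,0,0]},{"offset":[0,0,0],"dr":[0,0,0]},{"offset":[0,0,0],"dr":[0,0,0]},{"offset":[0,0,0],"dr":[0,0,0]},{"offset":[0,0,0],"dr":[0,0,0]},{"offset":[0,0,0],"dr":[0,0,0]},{"offset":[0,0,0],"dr":[0,0,0]},{"offset":[0,0,0],"dr":[0,0,0]},{"offset":[0,0,0],"dr":[0,0,0]},{"offset":[0,0,0],"dr":[0,0,0]},{"offset":[0,0,0],"dr":[0,0,0]},{"offset":[0,0,0],"dr":[0,0,0]}], "gripper": 1}}

```text
time_s: 8.92
position: [0.5037, -0.2055, 0.008]
tcp_rot: [[-0.923, 0.384, -0.0], [0.384, 0.923, 0.0], [0.0, 0.0, -1.0]]
force: [-0.4, 0.8, 0.5]
opening: 0.41
grasp_force: 30.0
```

```bash
python3 -c "
from h import *
off([.574,.181,.15]); print(bot.read_state()['opening']*87)"
```

```text
off mm [  83.4  383.9 -142. ] dr [ 0. -0. -0.] pos [ 0.5037 -0.2055  0.008 ] F [-0.4  0.8  0.5] t 8.9167
35.6362994335829
```

The cap is gripped: the opening reads 35.6 mm and the grip force 30 N. I lift it and carry it to above the stud.

Emit:
{"name": "servo_tool", "arguments": {"targets": [{"offset":[0,0,-0.015],"dr":[0,0,0]},{"offset":[0,0,-0.04],"dr":[0,0,0]},{"offset":[0,0,-0.07],"dr":[0,0,0]},{"offset":[0,0,-0.1],"dr":[0,0,0]},{"offset":[0,0,-0.13],"dr":[0,0,0]},{"offset":[0.006,0.03,-0.142],"dr":[0,0,0]},{"offset":[0.013,0.06,-0.142],"dr":[0,0,0]},{"offset":[0.02,0.09,-0.142],"dr":[0,0,0]},{"offset":[0.026,0.12,-0.142],"dr":[0,0,0]},{"offset":[0.033,0.15,-0.142],"dr":[0,0,0]},{"offset":[0.039,0.18,-0.142],"dr":[0,0,0]},{"offset":[0.046,0.21,-0.142],"dr":[0,0,0]},{"offset":[0.052,0.24,-0.142],"dr":[0,0,0]},{"offset":[0.059,0.27,-0.142],"dr":[0,0,0]},{"offset":[0.065,0.3,-0.142],"dr":[0,0,0]},{"offset":[0.072,0.33,-0.142],"dr":[0,0,0]},{"offset":[0.078,0.36,-0.142],"dr":[0,0,0]},{"offset":[0.083,0.384,-0.142],"dr":[0,0,0]},{"offset":[0.083,0.384,-0.142],"dr":[0,0,0]},{"offset":[0.083,0.384,-0.142],"dr":[0,0,0]}]}}

```text
time_s: 10.58
position: [0.5739, 0.1821, 0.1497]
tcp_rot: [[-0.925, 0.381, -0.001], [0.381, 0.925, -0.0], [0.0, -0.001, -1.0]]
force: [-0.6, -0.9, -0.6]
opening: 0.406
grasp_force: 30.0
```

Emit:
{"name": "servo_tool", "arguments": {"targets": [{"offset":[0,0,0.02],"dr":[0,0,0]},{"offset":[0,0,0.04],"dr":[0,0,0]},{"offset":[0,0,0.052],"dr":[0,0,0]},{"offset":[0,0,0.057],"dr":[0,0,0]},{"offset":[0,0,0.057],"dr":[0,0,0]},{"offset":[0,0,0.057],"dr":[0,0,0]},{"offset":[0,0,0.057],"dr":[0,0,0]}]}}

```text
time_s: 11.17
position: [0.5752, 0.1807, 0.0939]
tcp_rot: [[-0.923, 0.384, 0.002], [0.384, 0.923, 0.0], [-0.002, 0.001, -1.0]]
force: [-0.4, -0.2, -0.4]
opening: 0.412
grasp_force: 30.0
```

Run:
```python
from h import *
from rig import viewer
off([.574,.181,.08])
r=[]
for n,u,v in(("scene",310,190),("side",190,120)):
    c=viewer.capture(n);np.savez(n+"3.npz",**c);r.append(cv2.resize(c["color"][v:v+100,u:u+80,::-1],(400,500),interpolation=cv2.INTER_CUBIC))
im=np.hstack(r);cv2.imwrite("pics/m3.png",(255*(im/255.)**.5).astype(np.uint8))
```

```text
off mm [ 1.2 -0.1 13.9] dr [0.05 0.09 0.  ] pos [0.5752 0.1807 0.0939] F [-0.4 -0.2 -0.4] t 11.1667
```

View pics/m3.png

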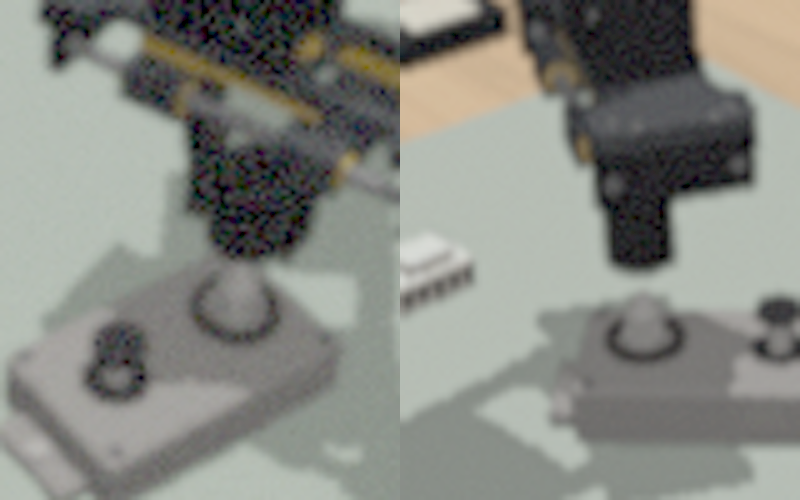

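In this picture, side-view crop, the cap's lower edges give its axis at about x=639 against 644 for the stud. In the scene crop (left) the fingers blur the cap's outline. I'll project the expected cap mouth outline and the stud to compare.

Run:
```python
from h import *
T=np.array([.5752,.1807,.0939])
t=np.linspace(0,2*np.pi,60)
for n,u,v,o in(("scene",310,190,0),("side",190,120,400)):
    c=np.load(n+"3.npz")
    pr=lambda X:(lambda q:((q[:2]/q[2]-[u,v])*5+2+[o,0]).round(0))(P(c)@np.r_[X,1])
    ring=np.array([pr([T[0]+.018*np.cos(a),T[1]+.018*np.sin(a),T[2]-.008]) for a in t])
    print(n,"mouth",pr(T-[0,0,.008]),ring.min(0),ring.max(0),"studtip@(.5745,.181)",pr([.5745,.181,.066]),"seal",pr([.5745,.181,.042]))
    g=c["color"].max(2).astype(int)
    for r in range(41,54) if o==0 else range(44,56):
        w=np.where(g[v+r,u:u+80]<45)[0];print(r*5+2,(w.min()*5+2+o,w.max()*5+2+o) if len(w) else None,end=" ")
    print()
```

```text
scene mouth [245. 236.] [204. 208.] [286. 265.] studtip@(.5745,.181) [241. 266.] seal [235. 303.]
207 (np.int64(187), np.int64(312)) 212 (np.int64(187), np.int64(312)) 217 (np.int64(202), np.int64(312)) 222 (np.int64(207), np.int64(312)) 227 (np.int64(212), np.int64(307)) 232 (np.int64(212), np.int64(307)) 237 (np.int64(212), np.int64(302)) 242 (np.int64(212), np.int64(302)) 247 (np.int64(212), np.int64(297)) 252 (np.int64(217), np.int64(292)) 257 (np.int64(222), np.int64(287)) 262 (np.int64(247), np.int64(257)) 267 None 
side mouth [644. 260.] [608. 241.] [681. 279.] studtip@(.5745,.181) [645. 295.] seal [648. 335.]
222 (np.int64(607), np.int64(667)) 227 (np.int64(607), np.int64(667)) 232 (np.int64(607), np.int64(667)) 237 (np.int64(612), np.int64(667)) 242 (np.int64(612), np.int64(667)) 247 (np.int64(612), np.int64(667)) 252 (np.int64(612), np.int64(672)) 257 (np.int64(612), np.int64(667)) 262 (np.int64(612), np.int64(667)) 267 (np.int64(622), np.int64(652)) 272 None 277 None
```

```bash
python3 - <<'E'
from h import *
a=np.load("scene3.npz");b=np.load("side3.npz")
A=lambda x,y:((x-2)/5+310,(y-2)/5+190)
B=lambda x,y:((x-402)/5+190,(y-2)/5+120)
for n,p,q in(("mouth",A(256,235),B(640,252)),("seal",A(234,305),B(644,337))):
    print(n,tri(a,p,b,q).round(4))
for z,p,q in((.0859,A(256,235),B(640,252)),(.042,A(234,305),B(644,337))):print(atz(a,p,z).round(4),atz(b,q,z).round(4))
# dark ring fit of seal, in scene0/side0 (uncluttered)
E
python3 - <<'E'
from rig import viewer
import cv2,numpy as np
c=viewer.capture("wrist");np.savez("w3.npz",**c);im=c["color"][90:290,180:380,::-1]
cv2.imwrite("pics/w3.png",cv2.resize((255*(im/255.)**.5).astype(np.uint8),(600,600),interpolation=cv2.INTER_CUBIC))
E
```

```text
mouth [0.5759 0.1853 0.0882]
seal [0.5735 0.1816 0.0406]
[0.5733 0.1854 0.0859] [0.5782 0.1883 0.0859]
[0.5759 0.1809 0.042 ] [0.5722 0.181  0.042 ]
```

View pics/w3.png

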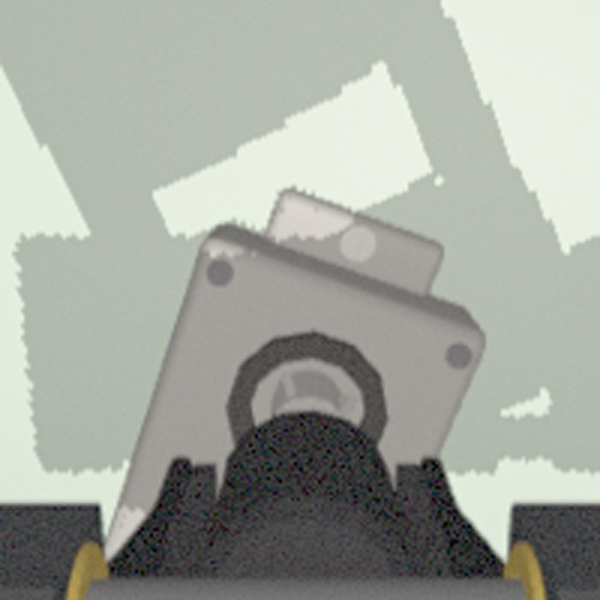

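The wrist crop shows the seal ring spanning columns 227–388 with its top at row 332, and the cap's front arc centred near column 307 with its top at row 412. So they are laterally aligned to within 0.5 mm. Now I solve both for the fore-aft offset along tool x.

Run:
```python
from h import *
from scipy.optimize import least_squares
c=np.load("w3.npz");t=np.linspace(0,2*np.pi,181)
def ring(x,y,z,r):
    q=P(c)@np.stack([x+r*np.cos(t),y+r*np.sin(t),0*t+z,0*t+1]);return ((q[:2]/q[2]).T-[180,90])*3+1
def ext(x,y,rs):
    R=np.vstack([ring(x,y,z,r) for z,r in rs]);return np.array([R[:,0].min(),R[:,0].max(),R[:,1].min()])
s=least_squares(lambda v:ext(*v,[(.042,.0205)])-[227,388,332],[.575,.181],diff_step=1e-4);print("seal",s.x.round(4),s.fun.round(1))
T=[.5752,.1807]
for z,r in((.0859,.018),(.1299,.0165),(.127,.018)):print("cap@TCP rim",z,ext(*T,[(z,r)]).round(0))
R=np.array([[-.923,.384],[.384,.923]])
print("stud-TCP in tool xy (mm)",R@(s.x-T)*1e3)
# cap position from silhouette top-row 412, moving along tool x
for d in(-.004,-.002,0,.002,.004,.006):
    xy=np.array(T)+R[0]*d;print(d,ext(*xy,[(.0859,.018),(.127,.018),(.1299,.0165)]).round(0))
```

```text
seal [0.5743 0.1831] [ 1.2 -1.2 -0.1]
cap@TCP rim 0.0859 [214. 384. 408.]
cap@TCP rim 0.1299 [197. 399. 512.]
cap@TCP rim 0.127 [190. 406. 496.]
stud-TCP in tool xy (mm) [1.73762131 1.91062579]
-0.004 [191. 405. 426.]
-0.002 [191. 405. 417.]
0 [190. 406. 408.]
0.002 [190. 406. 399.]
0.004 [189. 407. 389.]
0.006 [189. 407. 380.]
```

Allowing for the ring's lower rim, all the views agree that the cap is within about 1 mm of the stud axis. I shift 0.5 mm along tool x and lower the cap until it is over the cone, just above the catches.

Emit:
{"name": "servo_tool", "arguments": {"targets": [{"offset":[0.0005,0,0.006],"dr":[0,0,0]},{"offset":[0.0005,0,0.012],"dr":[0,0,0]},{"offset":[0.0005,0,0.018],"dr":[0,0,0]},{"offset":[0.0005,0,0.021],"dr":[0,0,0]},{"offset":[0.0005,0,0.024],"dr":[0,0,0]},{"offset":[0.0005,0,0.027],"dr":[0,0,0]},{"offset":[0.0005,0,0.03],"dr":[0,0,0]},{"offset":[0.0005,0,0.032],"dr":[0,0,0]},{"offset":[0.0005,0,0.032],"dr":[0,0,0]},{"offset":[0.0005,0,0.032],"dr":[0,0,0]}]}}

```text
time_s: 12.15
position: [0.5739, 0.1811, 0.061]
tcp_rot: [[-0.923, 0.384, -0.0], [0.384, 0.923, -0.0], [0.0, -0.0, -1.0]]
force: [0.1, -0.2, -0.8]
opening: 0.409
grasp_force: 30.0
```

There is no contact force at all with the mouth 19 mm above stud_base, so the cap is around the stud and well centred. Now I push.

Emit:
{"name": "servo_tool", "arguments": {"targets": [{"offset":[0,0,0.002],"dr":[0,0,0]},{"offset":[0,0,0.004],"dr":[0,0,0]},{"offset":[0,0,0.006],"dr":[0,0,0]},{"offset":[0,0,0.008],"dr":[0,0,0]},{"offset":[0,0,0.009],"dr":[0,0,0]},{"offset":[0,0,0.01],"dr":[0,0,0]},{"offset":[0,0,0.01],"dr":[0,0,0]}]}}

```text
time_s: 12.73
position: [0.5758, 0.1814, 0.0543]
tcp_rot: [[-0.924, 0.383, 0.005], [0.383, 0.924, 0.0], [-0.004, 0.002, -1.0]]
force: [-2.2, -0.4, 15.3]
opening: 0.409
grasp_force: 30.0
```

Emit:
{"name": "servo_tool", "arguments": {"targets": [{"offset":[0,0,0.001],"dr":[0,0,0]},{"offset":[0,0,0.002],"dr":[0,0,0]},{"offset":[0,0,0.003],"dr":[0,0,0]},{"offset":[0,0,0.004],"dr":[0,0,0]},{"offset":[0,0,0.004],"dr":[0,0,0]}]}}

```text
time_s: 13.15
position: [0.5748, 0.1813, 0.0477]
tcp_rot: [[-0.923, 0.384, 0.002], [0.384, 0.923, 0.0], [-0.002, 0.001, -1.0]]
force: [-0.1, -0.3, 7.1]
opening: 0.408
grasp_force: 30.0
```

It clicked: the force went from 15 N to 7 N, with the seal about half squeezed. I push on to the stop.

Emit:
{"name": "servo_tool", "arguments": {"targets": [{"offset":[0,0,0.001],"dr":[0,0,0]},{"offset":[0,0,0.002],"dr":[0,0,0]},{"offset":[0,0,0.003],"dr":[0,0,0]},{"offset":[0,0,0.004],"dr":[0,0,0]},{"offset":[0,0,0.005],"dr":[0,0,0]},{"offset":[0,0,0.005],"dr":[0,0,0]},{"offset":[0,0,0.005],"dr":[0,0,0]}]}}

```text
time_s: 13.73
position: [0.575, 0.1813, 0.0468]
tcp_rot: [[-0.924, 0.383, 0.003], [0.383, 0.924, 0.0], [-0.003, 0.001, -1.0]]
force: [-5.0, -1.0, 30.0]
opening: 0.41
grasp_force: 30.0
```

Emit:
{"name": "servo_tool", "arguments": {"targets": [{"offset":[0,0,0.001],"dr":[0,0,0]},{"offset":[0,0,0.001],"dr":[0,0,0]},{"offset":[0,0,0.001],"dr":[0,0,0]},{"offset":[0,0,0.001],"dr":[0,0,0]},{"offset":[0,0,0.001],"dr":[0,0,0]},{"offset":[0,0,0.001],"dr":[0,0,0]}]}}

```text
time_s: 14.23
position: [0.575, 0.1813, 0.0467]
tcp_rot: [[-0.924, 0.383, 0.003], [0.383, 0.924, 0.0], [-0.003, 0.001, -1.0]]
force: [-6.7, -1.4, 35.8]
opening: 0.406
grasp_force: 30.0
```

The force is a steady 36 N against a seal spring that gives 10 N at its stop. z = 0.0467 matches the 0.047 expected fully home, and the cap has not slipped in the grip. I'm handing in.

```bash
python3 -c "
from rig import bot,ticket
s=bot.read_state();print(s['position'],s['force']);print(ticket.hand_in())"
```

```text
[0.57503703 0.18125527 0.04670343] [-6.68425473 -1.39818515 35.75736081]
the job is handed in; nothing more can be done
None
```

I handed the job in at 14.2 s: the plunger was held on its stop for over a second, then the cap was clicked onto the stud and is still held fully down at about 36 N; the bystanders were not touched, though I took no final picture to check them.

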